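# Load the full flask into the capping station and click its carriage home

## Task

Of the two look-alike aluminium flasks one is full and one is empty: lift to find out which. Stand the full one in the round nest of the capping station's carriage, stand the empty one in the free cell of the grey tray, and, with the full flask loaded, push the carriage along its slide until the detent clicks and it stays fully home under the capping head. Keep both flasks upright and leave the other bottles, jars and the beaker where they are.

Things in the scene. Friction and masses are not known exactly. Their poses are not given: they have to be found in the camera images.
- flask_a_mid (a point): sealed opaque aluminium flask, body 72 mm across to 100 mm up, then a shoulder; black cap 38 mm across from 122 to 155 mm above the underside (take it by the cap). This point: centre, on the axis, 77.5 mm up; z along the axis. One flask is full (425 to 575 g), its look-alike empty (80 to 130 g); names do not tell which. Start places are shuffled
- flask_b_mid (a point): sealed opaque aluminium flask, body 72 mm across to 100 mm up, then a shoulder; black cap 38 mm across from 122 to 155 mm above the underside (take it by the cap). This point: centre, on the axis, 77.5 mm up; z along the axis. Looks the same as the other flask; see there
- station: capping station, fixed: grey base plate 315 mm long (local x -180 to +135), 120 wide, 10 thick. Origin on the table, on the slide line; local x is the direction in which the carriage is pushed home, z up. At its home end a white column 60 mm wide across the slide, local x 101 to 131, 270 tall, carries an arm 50 wide over the slide: local x 16 to 131, from 235 to 270 mm up
- carriage (a joint): travel of the carriage, m: 0 at the loading end, 0.120 fully home at its stop; starts at 0 to 0.03. Friction about 1 N. From about 0.105 a bump on it meets a spring plunger: 7 to 10 N of push takes it over the peak at about 0.1135, then it snaps to the stop and is held against about 6 N. Let go short of the peak it stays out
- nest (a point): centre of the flask seat on the carriage, on its floor, 26 mm above the table: round white rim, 80 mm inside, 87 outside, 14 high, open above. Moves with the carriage; axes as the station's. At carriage 0 it lies at local x -70 mm of the station, at home at +50, under the capping head
- push_face (a point): centre of the rear face (the one to push on, looking to -x of the station) of the upright plate at the tail of the carriage: plate 80 mm wide across the slide, 12 mm thick, from 26 to 95 mm above the table. The point is 100 mm behind the nest centre, 60.5 mm above the table
- head (a point): centre of the underside of the capping head, 197 mm above the table, over the home place of the nest; a flask in the nest passes under it with 16 mm to spare. Head: steel, 40 mm across
- detent (a point): middle of the top of the fixed aluminium detent block beside the slide, 31 mm high, 40 mm along the slide, 30 across; the plunger and its black knob stick out 18 mm on the side away from the slide
- cell (a point): centre of the floor of the free cell of the grey tray (fixed, 205 x 108 mm outside, walls 4 mm thick and 45 mm high, divided in two along its length): the cell nearer the robot, 96 x 100 mm inside, its floor 4 mm above the table. x along the tray's length, towards the other cell, whose centre is 100.5 mm away and holds a jar
- tray_jar_mid (a point): amber glass jar with a red lid, 72 mm across, 90 mm tall, standing in the far cell of the tray; point at its centre, 45 mm up. A bystander
- jar_mid (a point): clear glass jar with a red lid, 72 mm across, 100 mm tall, standing in one of the flasks' start places; point at its centre, 50 mm up. A bystander
- white_bottle_mid (a point): small white plastic bottle, 48 mm across, 100 mm tall; point at its centre, 50 mm up. A bystander
- beaker_mid (a point): clear open beaker, 72 mm across at the rim, 90 mm tall, beyond the station; point at its centre, 45 mm up. A bystander
- tall_bottle_mid (a point): tall white bottle, 70 mm across, 160 mm tall, beyond the station; point at its centre, 80 mm up. A bystander
Things that resemble listed ones, but are neither listed nor needed, are in the scene too. Leave any purple look-alike of the part that bears flask_a_mid alone.

How it is judged:
On the way, in this order (a step that is already met when the one before it is completed fails the run):
1. the full flask stands in the nest while the carriage is still short of the detent (((horizontal distance between flask_a_mid and nest below 0.008 m and z of flask_a_mid in the frame of nest between 0.07 and 0.083 m and angle between flask_a_mid's own z axis and vertical below 0.1 rad and contact force between flask_a and station above 2.5 N) or (horizontal distance between flask_b_mid and nest below 0.008 m and z of flask_b_mid in the frame of nest between 0.07 and 0.083 m and angle between flask_b_mid's own z axis and vertical below 0.1 rad and contact force between flask_b and station above 2.5 N)) and value of joint carriage below 0.1 m), for 0.2 s.
2. the carriage is past the detent and home, with the full flask in it (((horizontal distance between flask_a_mid and nest below 0.008 m and z of flask_a_mid in the frame of nest between 0.07 and 0.083 m and angle between flask_a_mid's own z axis and vertical below 0.1 rad and contact force between flask_a and station above 2.5 N) or (horizontal distance between flask_b_mid and nest below 0.008 m and z of flask_b_mid in the frame of nest between 0.07 and 0.083 m and angle between flask_b_mid's own z axis and vertical below 0.1 rad and contact force between flask_b and station above 2.5 N)) and value of joint carriage above 0.1175 m), for 0.2 s.
At the end, for the whole second after the job is handed in: The full flask stands upright in the nest (axis within 8 mm of the nest's, weighing on its floor with more than 2.5 N), the carriage is home behind its detent (joint above 0.1175 of 0.120), and the empty flask stands upright on the floor of the tray's free cell (within 25 mm of its centre) (((horizontal distance between flask_a_mid and nest below 0.008 m and z of flask_a_mid in the frame of nest between 0.07 and 0.083 m and angle between each of flask_a_mid, flask_b_mid's own z axis and vertical below 0.1 rad and contact force between flask_a and station above 2.5 N and horizontal distance between flask_b_mid and cell below 0.025 m and z of flask_b_mid in the frame of cell below 0.083 m) or (horizontal distance between flask_b_mid and nest below 0.008 m and z of flask_b_mid in the frame of nest between 0.07 and 0.083 m and angle between each of flask_b_mid, flask_a_mid's own z axis and vertical below 0.1 rad and contact force between flask_b and station above 2.5 N and horizontal distance between flask_a_mid and cell below 0.025 m and z of flask_a_mid in the frame of cell below 0.083 m)) and value of joint carriage above 0.1175 m); the robot touches nothing.
It fails at once if a bystander (either jar, the small white bottle, the beaker or the tall bottle) is shifted by more than 30 mm or tipped by more than 0.4 rad (distance of any of tray_jar_mid, jar_mid, white_bottle_mid, beaker_mid, tall_bottle_mid from where it was at the start of the episode above 0.03 m or angle between any of tray_jar_mid, jar_mid, white_bottle_mid, beaker_mid, tall_bottle_mid's own z axis and vertical above 0.4 rad).
It fails at once if a flask is tipped by more than 0.6 rad (angle between any of flask_a_mid, flask_b_mid's own z axis and vertical above 0.6 rad).
It also fails if it takes over 72 s, if anything falls off the work surface, if the arm or the gripper's body presses on something with over 40 N, if the wrist force passes 120 N, or if a joint passes its speed limit or range.

## Robot

A 7-joint arm with a two-finger parallel gripper is mounted at the origin on the work surface. World frame = base frame: x ahead of the robot, y to its left, z up, the work surface at z = 0. Lengths are in m, angles in rad, forces in N, time in s.
With the tool pointing down it reaches from about 0.4 to 0.85 m from the base axis. Payload 4.5 kg.
Tool frame: the origin (TCP) lies at the very end of the fingers, on their centre line; the grasp point (between the pads) lies 19 mm behind it (r.grip_point_offset is the distance from the TCP to the grasp point, in m); y points along the fingers, x is the direction in which the jaws open and shut, and the axes are right-handed (so a half turn about y gives the same grasp; the last joint's range is limited). The gripper opens to 88 mm and grips with 3 to 60 N. Pads are 18 mm wide; open, the fingers measure 123 mm over their backs; the gripper's body (75 mm by 187 mm) begins 45 mm behind the grasp point.
Start: joints at [0.034, 0.689, -0.195, 1.565, 0.157, 0.902, -0.215], TCP at [0.625, 0, 0.239] pointing down, gripper open.
Joint ranges: [-3.01, 3.01], [-0.46, 2.08], [-1.47, 1.51], [0.13, 2.56], [-1, 4.14], [0.04, 2.09], [-2.66, 2.66]. Speed limits (rad/s): [2.57, 2.57, 3.14, 3.14, 3.14, 3.14, 3.14].

## Interface

Orientations are given as a unit quaternion [x, y, z, w].
In Python, from plant import get_state, snapshot, camera_params, job, r gives the robot as it stands.
- The arm moves only by the tool carry_out, never from a script. Its arguments are lists of equal length, an entry for each row: "offset": the shift along the world's x, y, z in m, a list of three; "twist": the turn about the world's z in degrees. In form: {"offset": [[tx, ty, tz], ...], "twist": [twist, ...]}. A call has 1 to 8 rows; each row shifts and turns the commanded pose from where the row before left it; what a row does not reach is not made up. A row lasts 1/8 s, in which the tool goes at most 62.5 mm and 10.7 degrees, less where a joint would pass 70% of its speed; a pose out of reach is approached as far as the arm can. A call with a gripper value outside its range is refused whole. "grip" is the finger opening in m, from 0 to 0.0881, set as the call begins (left out, the last holds). The fingers move at their own pace and stop on an object; "newtons" is the grip in N (left out, the last holds). Time passes only in rows, so rows that do not move let the fingers close. It gives the time, the measured TCP pose, the force and the opening at its end, in the units of the state.
- get_state(): the state, without advancing time (a new reading comes with each control period).
- snapshot(name): name is "scene" or "side" or "wrist"; returns the picture (400x640x3 uint8, red, green, blue); there is no depth.
- camera_params(name): a dict with "camera_matrix" (3x3 intrinsics, pixels), "dist_coeffs" ([k1, k2, p1, p2, k3] as OpenCV has them; the pictures are not rectified), "eye" and "orientation" of the camera in the world. Camera axes: x right, y up, looking along -z (the intrinsics and any distortion apply to the point x, -y, -z); pixel columns grow to the right and rows downward; lengths in m; the calibration is good to about 2 mm. A picture is of the moment at which its call begins: read the wrist's pose just before it. camera_params takes no time and is no camera call; for the wrist camera it gives the pose at the moment of the call.
- job.finish_job(): hands the job in, once; it reports no verdict.
The state is a dict: "clock": time; "q": joint angles; "qd": joint speeds; "joint_torque": joint torques, N m; "tool_pos": TCP position; "eef_rot": TCP orientation; "contact_force": force on the tool from outside, world axes, zero at the start; "moment": the same for the moment, N m; "opening": opening from 0.0 (shut) to 1.0 (fully open).
Only numpy, scipy, OpenCV 4.12 (cv2) and the standard library are available. Lean on these libraries where they do the work, as an engineer would, in place of code of your own. Each camera call takes 0.05 s, during which the arm holds its last target. There are 200 camera calls.

## Working session

There is one attempt and no reset: what is moved stays moved. The work goes in short steps, Python scripts to look and compute and a tool call to move; the robot and the scene stay as the last step left them, time stands still between calls to the robot, and variables do not carry over. Pictures are saved under pics/ and viewed, about 8 in all and at most 12, crops included, and the job is handed in when it is done.

Besides the shell and the picture viewer there is one more tool, called after "Emit:" as a command line: name --pt "numbers of a row" for each row, then --argument value for the rest. carry_out: Moves the arm, as the interface text tells. Its arguments: {"type":"object","properties":{"offset":{"type":"array"},"twist":{"type":"array"},"grip":{"type":"number"},"newtons":{"type":"number"}},"required":["offset","twist"]}

```bash
ls; mkdir -p pics
cat > h.py <<'E'
import numpy as np, cv2
from scipy.spatial.transform import Rotation as R
from plant import get_state, snapshot, camera_params, job, r
def save(cam,name):
    im=snapshot(cam); cv2.imwrite(f'pics/{name}.png',im[:,:,::-1]); return im
def ray(cam,uv,cp=None):
    cp=cp or camera_params(cam)
    p=cv2.undistortPoints(np.array(uv,float).reshape(-1,1,2),np.array(cp['camera_matrix']),np.array(cp['dist_coeffs'])).reshape(-1,2)
    d=np.c_[p[:,0],-p[:,1],-np.ones(len(p))]
    return np.array(cp['eye']),R.from_quat(cp['orientation']).apply(d)
def atz(cam,uv,z,cp=None):
    e,d=ray(cam,uv,cp); z=np.atleast_1d(z).astype(float)
    return e+d*((z-e[2])/d[:,2])[:,None]
def proj(cam,P,cp=None):
    cp=cp or camera_params(cam)
    q=R.from_quat(cp['orientation']).inv().apply(np.atleast_2d(P)-np.array(cp['eye']))*[1,-1,-1]
    return cv2.projectPoints(q,np.zeros(3),np.zeros(3),np.array(cp['camera_matrix']),np.array(cp['dist_coeffs']))[0].reshape(-1,2)
E
python3 - <<'E'
from h import *
a=save('scene','scene0'); b=save('side','side0')
for c in('scene','side','wrist'):
    p=camera_params(c); print(c,p['eye'],p['orientation'],p['camera_matrix'])
print(get_state())
E
```

```text
pics
scene [ 1.19968222 -0.43317434  1.34879213] [0.24712029 0.12966296 0.44700481 0.84988575] [[465.95142317   0.         321.26071383]
 [  0.         465.95142317 197.84600665]
 [  0.           0.           1.        ]]
side [ 0.00680967 -0.7661993   0.7617168 ] [ 0.45448306 -0.15016469 -0.25139873  0.84124574] [[391.3530213    0.         316.10043791]
 [  0.         391.3530213  196.63984547]
 [  0.           0.           1.        ]]
wrist [0.62434651 0.06556837 0.38267119] [-1.29623349e-01  9.67873782e-04  8.00525903e-04  9.91562509e-01] [[283.23639111   0.         322.31476939]
 [  0.         283.23639111 200.25199829]
 [  0.           0.           1.        ]]
{'clock': 0.1, 'q': array([ 0.03378986,  0.68989204, -0.19450801,  1.56622951,  0.15732426,
        0.90246999, -0.21511129]), 'qd': array([-0.00044202, -0.00295377, -0.00058361, -0.00307267, -0.00101581,
        0.00053307,  0.00146609]), 'joint_torque': array([-3.08775299e-03, -5.28501892e+01, -1.27141513e+00, -1.53837240e+01,
       -5.25604945e-02,  1.96265515e-03,  5.71585565e-05]), 'tool_pos': array([ 6.24447679e-01, -4.79231601e-05,  2.37997754e-01]), 'eef_rot': array([ 7.07156069e-01, -5.37787202e-04, -5.94067526e-04, -7.07057035e-01]), 'contact_force': array([-0.68685623, -0.20050473, -0.00979606]), 'moment': array([ 0.02175105, -0.08145422, -0.02958529]), 'opening': 1.00090587344267}
```

View pics/scene0.png

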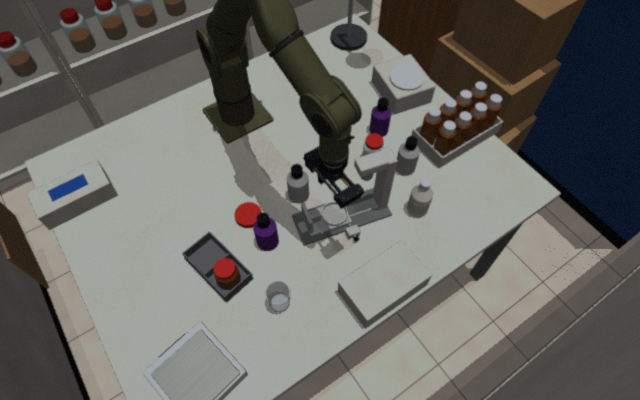

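View pics/side0.png

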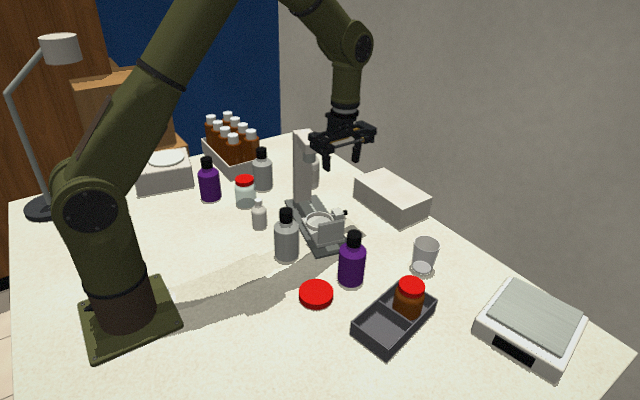

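Scene: grey flasks with black caps at about (298,172) and (410,143). Purple look-alikes are at (380,104) and (265,220). The station is around (340,215), the tray at (217,265), and the tall white bottle at (421,195). The purple ones don't fit "aluminium". I'll enlarge both views to confirm this and read off pixels.

Run:
```python
import cv2
a=cv2.imread('pics/scene0.png')[125:305,180:440]; cv2.imwrite('pics/c1.png',cv2.resize(a,None,fx=3,fy=3,interpolation=cv2.INTER_CUBIC))
a=cv2.imread('pics/side0.png')[140:340,190:450]; cv2.imwrite('pics/c2.png',cv2.resize(a,None,fx=3,fy=3,interpolation=cv2.INTER_CUBIC))
```

```text
(no output)
```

View pics/c1.png

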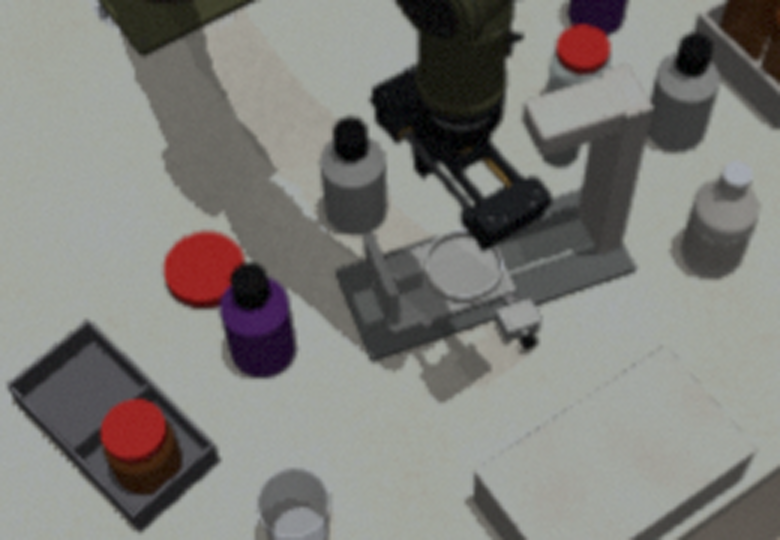

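View pics/c2.png

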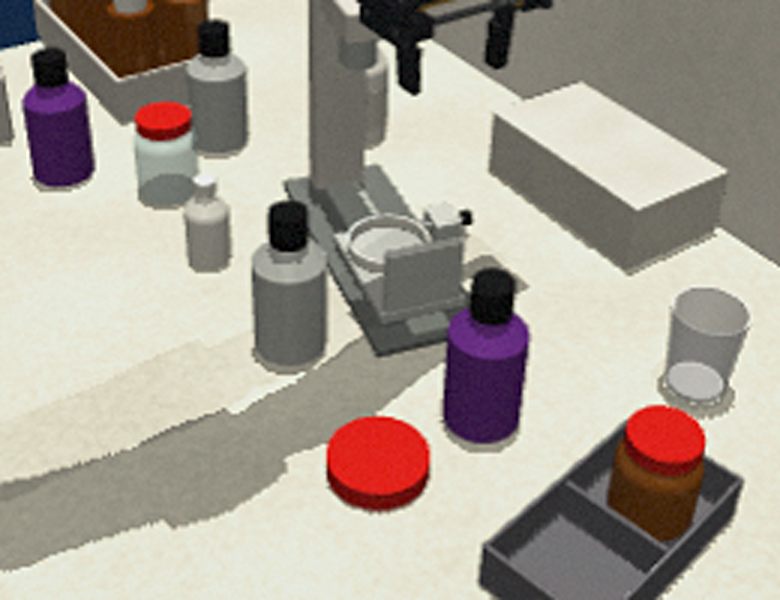

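```bash
cat >> h.py <<'E'
c1=lambda u,v:(180+(u-1)/3,125+(v-1)/3)
c2=lambda u,v:(190+(u-1)/3,140+(v-1)/3)
E
python3 - <<'E'
from h import *
np.set_printoptions(precision=4,suppress=True)
A=camera_params('scene');B=camera_params('side')
def tri(a,b):
    (e,d),(f,g)=ray('scene',[c1(*a)],A),ray('side',[c2(*b)],B)
    M=np.c_[d[0],-g[0]]; s=np.linalg.lstsq(M,f-e,rcond=None)[0]
    p,q=e+d[0]*s[0],f+g[0]*s[1]; return (p+q)/2,np.linalg.norm(p-q)
for n,a,b,z in [('F1',(351,128),(289,209),.155),('F2',(697,44),(215,27),.155),('nest',(464,266),(388,240),.04),('white',(568,110),(205,182),.1),('jar',(583,47),(164,117),.1),('tjar',(135,428),(666,435),.094),('purp',(250,277),(493,281),.155),
  ('knobend',(529,341),(467,217),.02)]:
    print(n,*tri(a,b),atz('scene',[c1(*a)],z,A)[0],atz('side',[c2(*b)],z,B)[0])
print('base corners left,bottom,right,',atz('scene',[c1(338,270),c1(373,357),c1(635,267)],.010,A))
print('side base: ',atz('side',[c2(378,354),c2(287,183)],.01,B))
print('tray top',atz('scene',[c1(12,387),c1(88,323),c1(216,455)],.045,A))
print('tray side',atz('side',[c2(484,548),c2(741,480)],.045,B))
print('plate top ends',atz('scene',[c1(368,235),c1(395,300)],.095,A), atz('side',[c2(385,248),c2(461,238)],.095,B))
E
```

```text
F1 [ 0.4393 -0.0042  0.1566] 0.0025853523253831934 [ 0.4372 -0.0024  0.155 ] [ 0.4405 -0.0039  0.155 ]
F2 [0.5579 0.3721 0.1534] 0.0046338453952559314 [0.5568 0.3734 0.155 ] [0.5561 0.3649 0.155 ]
nest [0.5857 0.0423 0.0344] 0.0016415104342134047 [0.5889 0.0395 0.04  ] [0.5813 0.0372 0.04  ]
white [0.4805 0.2658 0.0235] 0.010102076105743183 [0.5182 0.2301 0.1   ] [0.4318 0.1522 0.1   ]
jar [0.4551 0.3007 0.0966] 0.00176855912104151 [0.4564 0.2995 0.1   ] [0.4529 0.2938 0.1   ]
tjar [ 0.5804 -0.3502  0.0897] 0.0024826569310868645 [ 0.5819 -0.3493  0.094 ] [ 0.577  -0.3541  0.094 ]
purp [ 0.5327 -0.1833  0.1534] 0.0010920358920430608 [ 0.5333 -0.1832  0.155 ] [ 0.5314 -0.1855  0.155 ]
knobend [0.6951 0.0493 0.0201] 0.0016461965582399802 [0.6946 0.0501 0.02  ] [0.6953 0.0484 0.02  ]
base corners left,bottom,right, [[ 0.4999 -0.0678  0.01  ]
 [ 0.6118 -0.095   0.01  ]
 [ 0.6836  0.2062  0.01  ]]
side base:  [[ 0.4933 -0.076   0.01  ]
 [ 0.569   0.2252  0.01  ]]
tray top [[ 0.4457 -0.4288  0.045 ]
 [ 0.4233 -0.3299  0.045 ]
 [ 0.6295 -0.2932  0.045 ]]
tray side [[ 0.4161 -0.3326  0.045 ]
 [ 0.6338 -0.3936  0.045 ]]
plate top ends [[ 0.5262 -0.0418  0.095 ]
 [ 0.6075 -0.062   0.095 ]] [[ 0.5278 -0.0332  0.095 ]
 [ 0.5991 -0.0589  0.095 ]]
```

Crop confirms it: F1, bare aluminium with a black cap, is at crop (351,128); F2 is at (697,44), and the purple ones are excluded. Triangulated heights (0.157 and 0.153) match 0.155. The nest is at about (0.585,0.040), the slide direction about 76° and the cell about (0.486,-0.369). I'll move above F1 first.

Emit:
carry_out --pt "-0.045 0 0" --pt "-0.045 0 0" --pt "-0.045 0 0" --pt "-0.035 -0.003 0" --pt "-0.014 0 0" --pt "0 0 0" --pt "0 0 0" --twist '[2,2,2,2,2,0,0]' --grip 0.088 --newtons 25

```text
clock: 0.98
tool_pos: [0.4429, -0.0027, 0.2388]
eef_rot: [-0.704, -0.062, 0.061, 0.705]
contact_force: [0.2, 0.9, -1.1]
opening: 0.996
```

Run:
```python
from h import *
import json
s=get_state(); cp=camera_params('wrist'); save('wrist','w1')
print(s['tool_pos'],s['eef_rot'],s['contact_force'],s['q'])
p=[[.4395,-.003,.155],[.4395,-.003,0],[.585,.040,.04],[.432,.152,.1]]
print(proj('wrist',p,cp)); print(cp['eye'])
```

```text
[ 0.44291603 -0.00266655  0.23881954] [-0.70427141 -0.062214    0.06070086  0.70458967] [ 0.2451012   0.85895068 -1.06035171] [ 0.07783525  0.46498447 -0.25879592  2.08913958  0.2016426   0.6082898
 -0.14642483]
[[318.48477185 205.63275758]
 [319.76343986 174.48244481]
 [442.32182813 166.4821614 ]
 [340.39286355  24.97334173]]
[0.43086417 0.06183191 0.38351364]
```

View pics/w1.png

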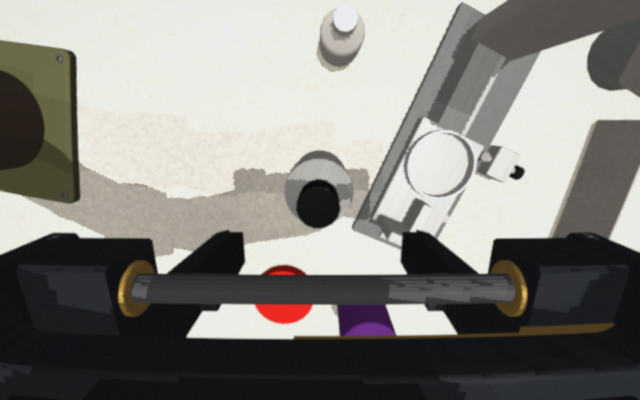

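The wrist view shows F1's cap top at about (318,204), against a predicted (318.5,205.6), so it agrees to 1–2 mm. The nest rim centre is at about (439,165), roughly 4 mm from my estimate. Next I descend and grip.

Emit:
carry_out --pt "-0.003 0 -0.03" --pt "0 0 -0.03" --pt "0 0 -0.03" --pt "0 0 -0.027" --pt "0 0 0" --pt "0 0 0" --twist '[0,0,0,0,0,0]'

```text
clock: 1.78
tool_pos: [0.4389, -0.0028, 0.1222]
eef_rot: [-0.704, -0.062, 0.061, 0.704]
contact_force: [0.6, 0.1, -0.2]
opening: 1.0
```

Emit:
carry_out --pt "0 0 0" --pt "0 0 0" --pt "0 0 0" --pt "0 0 0" --pt "0 0 0" --pt "0 0 0" --twist '[0,0,0,0,0,0]' --grip 0.03 --newtons 25

```text
clock: 2.52
tool_pos: [0.4386, -0.0028, 0.1218]
eef_rot: [-0.704, -0.062, 0.061, 0.704]
contact_force: [0.9, 0.2, 0.7]
opening: 0.42
```

Emit:
carry_out --pt "0 0 0.01" --pt "0 0 0.02" --pt "0 0 0.03" --pt "0 0 0.02" --pt "0 0 0" --pt "0 0 0" --pt "0 0 0" --pt "0 0 0" --twist '[0,0,0,0,0,0,0,0]'

```text
clock: 3.52
tool_pos: [0.4375, -0.003, 0.2011]
eef_rot: [-0.704, -0.061, 0.062, 0.704]
contact_force: [0.6, 0.1, -5.7]
opening: 0.421
```

F1 weighs about 5.5 N, so it is the full one and goes to the nest. I'll refine the nest position from the wrist picture.

Run:
```python
from h import *
s=get_state(); print(s['contact_force'],s['tool_pos'])
im=cv2.imread('pics/w1.png')
# rebuild w1 camera pose: hand-eye from current pose
cp=camera_params('wrist')
Rt,Rc=R.from_quat(s['eef_rot']),R.from_quat(cp['orientation'])
off=Rt.inv().apply(np.array(cp['eye'])-s['tool_pos']); rel=Rt.inv()*Rc
R0=R.from_quat([-0.70427141,-0.062214,0.06070086,0.70458967])
c0=dict(cp); c0['eye']=np.array([0.44291603,-0.00266655,0.23881954])+R0.apply(off); c0['orientation']=(R0*rel).as_quat()
print('nest',atz('wrist',[(439,165)],.040,c0),'cap',atz('wrist',[(318,204.5)],.155,c0))
crop=cv2.resize(im[100:260,340:540],None,fx=4,fy=4,interpolation=cv2.INTER_CUBIC)
# overlay predicted rims
C=atz('wrist',[(439,165)],.040,c0)[0]
t=np.linspace(0,2*np.pi,60)
for rr,z,col in((.0435,.04,(0,0,255)),(.040,.04,(0,255,0)),(.0435,.026,(255,0,0))):
    P=np.c_[C[0]+rr*np.cos(t),C[1]+rr*np.sin(t),np.full(60,z)]
    q=(proj('wrist',P,c0)-[340,100])*4+2
    cv2.polylines(crop,[q.astype(int)],True,col,1)
cv2.imwrite('pics/w1c.png',crop)
np.save('w1pose.npy',np.r_[c0['eye'],c0['orientation']])
```

```text
[ 0.57519486  0.0575985  -5.70923168] [ 0.43752753 -0.0029696   0.20109822]
nest [[0.580457 0.041037 0.04    ]] cap [[ 0.43896547 -0.00207621  0.155     ]]
```

View pics/w1c.png

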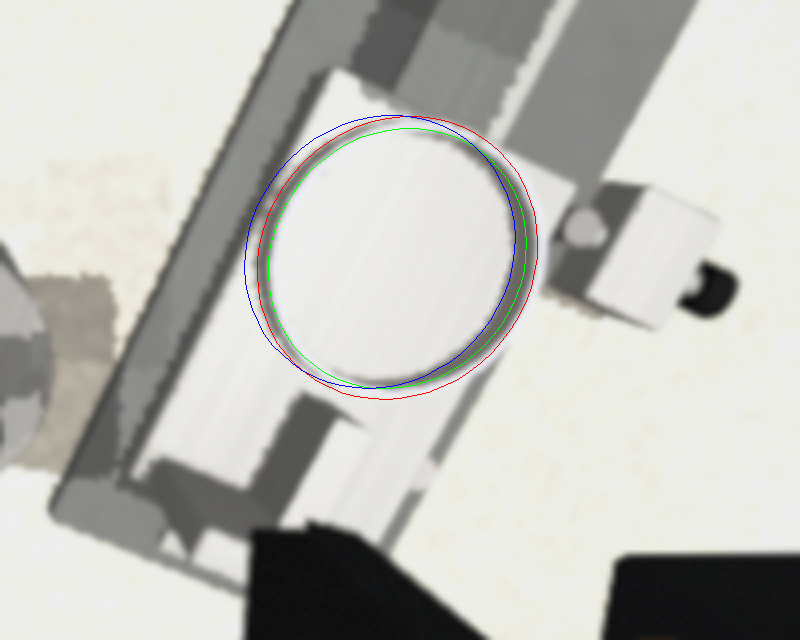

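Overlay: the rim's inner edge fits the (0.5805,0.041) circle to about 1 mm. I'll carry the flask above the nest and look again from close by.

Emit:
carry_out --pt "0.02 0.006 0.02" --pt "0.035 0.011 0" --pt "0.035 0.011 0" --pt "0.035 0.011 0" --pt "0.018 0.005 0" --pt "0 0 -0.02" --pt "0 0 0" --pt "0 0 0" --twist '[0,0,0,0,0,0,0,0]'

```text
clock: 4.53
tool_pos: [0.5807, 0.0409, 0.2017]
eef_rot: [0.704, 0.061, -0.062, -0.704]
contact_force: [-0.5, -0.0, -4.7]
opening: 0.427
```

Run:
```python
from h import *
s=get_state(); cp=camera_params('wrist'); im=save('wrist','w2'); a=save('scene','scene2'); b=save('side','side2')
print(s['tool_pos'],s['eef_rot'],s['contact_force'])
C=np.array([.5805,.041])
t=np.linspace(0,2*np.pi,80); ring=lambda c,rr,z:np.c_[c[0]+rr*np.cos(t),c[1]+rr*np.sin(t),np.full(80,z)]
ax=s['tool_pos'][:2]; zb=s['tool_pos'][2]-.122
def ov(cam,im,cp,x0,y0,w,h,f):
    o=cv2.resize(im[y0:y0+h,x0:x0+w,::-1].copy(),None,fx=f,fy=f,interpolation=cv2.INTER_CUBIC)
    for c,rr,z,col in((C,.0435,.04,(0,0,255)),(C,.04,.04,(0,255,0)),(ax,.036,zb,(255,0,0)),(ax,.036,zb+.1,(255,255,0))):
        q=(proj(cam,ring(c,rr,z),cp)-[x0,y0]+.5)*f; cv2.polylines(o,[q.astype(int)],True,col,1)
    return o
W=ov('wrist',im,cp,200,60,200,130,3)
S=ov('scene',a,camera_params('scene'),280,120,130,130,3); T=ov('side',b,camera_params('side'),260,130,130,130,3)
W=cv2.resize(W,(400,260)); 
out=np.zeros((390+260,780,3),np.uint8); out[:390,:390]=S; out[:390,390:]=T; out[390:,:400]=W
cv2.imwrite('pics/m2.png',cv2.resize(out,(702,585)))
```

```text
[0.58069225 0.04091486 0.20169795] [ 0.70444751  0.06136996 -0.06187805 -0.70438522] [-0.48624293 -0.02529378 -4.73433905]
```

View pics/m2.png

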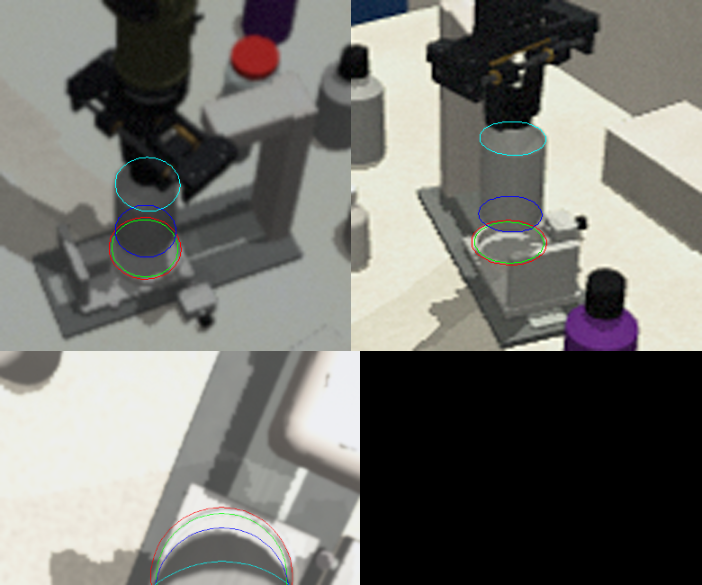

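The overlay matches in all three views: flask over the nest, within 1–2 mm. I'll lower it in steps.

Emit:
carry_out --pt "0.0005 0 -0.012" --pt "0 0 -0.012" --pt "0 0 -0.012" --pt "0 0 -0.004" --pt "0 0 -0.004" --pt "0 0 0" --pt "0 0 0" --twist '[0,0,0,0,0,0,0]'

```text
clock: 5.55
tool_pos: [0.5818, 0.0411, 0.158]
eef_rot: [-0.704, -0.062, 0.061, 0.704]
contact_force: [-0.6, 0.3, -4.8]
opening: 0.423
```

Emit:
carry_out --pt "0 0 -0.003" --pt "0 0 -0.003" --pt "0 0 -0.002" --pt "0 0 -0.001" --pt "0 0 -0.001" --pt "0 0 0" --pt "0 0 0" --twist '[0,0,0,0,0,0,0]'

```text
clock: 6.42
tool_pos: [0.5816, 0.041, 0.1479]
eef_rot: [0.704, 0.062, -0.062, -0.704]
contact_force: [-0.8, -0.4, -3.3]
opening: 0.42
```

Emit:
carry_out --pt "0 0 -0.001" --pt "0 0 0" --pt "0 0 0" --twist '[0,0,0]'

```text
clock: 6.8
tool_pos: [0.582, 0.0411, 0.1477]
eef_rot: [0.704, 0.062, -0.061, -0.704]
contact_force: [-1.1, 0.8, 6.0]
opening: 0.426
```

Emit:
carry_out --pt "0 0 0" --pt "0 0 0" --pt "0 0 0" --pt "0 0 0" --pt "0 0 0" --twist '[0,0,0,0,0]' --grip 0.065

```text
clock: 7.42
tool_pos: [0.5815, 0.041, 0.1467]
eef_rot: [-0.704, -0.062, 0.062, 0.704]
contact_force: [-0.2, -0.5, 0.2]
opening: 0.742
```

Emit:
carry_out --pt "0 0 0.01" --pt "0 0 0.02" --pt "0 0 0.03" --pt "0 0 0.03" --pt "0 0 0.02" --pt "0 0 0" --pt "0 0 0" --twist '[0,0,0,0,0,0,0]'

```text
clock: 8.3
tool_pos: [0.581, 0.0409, 0.2562]
eef_rot: [0.704, 0.061, -0.062, -0.704]
contact_force: [-0.3, 0.1, -0.9]
opening: 0.739
```

Run:
```python
from h import *
s=get_state(); cp=camera_params('wrist'); im=save('wrist','w3'); a=save('scene','scene3'); b=save('side','side3')
print(s['tool_pos'],s['eef_rot'],s['contact_force'],s['clock'])
print(proj('wrist',[[.5815,.041,.181],[.5815,.041,.04]],cp))
out=np.zeros((580,780,3),np.uint8)
out[:390,:390]=cv2.resize(a[120:250,280:410,::-1],None,fx=3,fy=3); out[:390,390:]=cv2.resize(b[130:260,260:390,::-1],None,fx=3,fy=3)
out[390:,:304]=cv2.resize(im[:,:,::-1],(304,190))
cv2.imwrite('pics/m3.png',out)
```

```text
[0.58100617 0.04087166 0.25618252] [ 0.70446647  0.0612891  -0.06201254 -0.70436147] [-0.26267131  0.09280289 -0.8776576 ] 8.3
[[323.51197217 208.80945915]
 [323.21861343 177.56360447]]
```

View pics/m3.png

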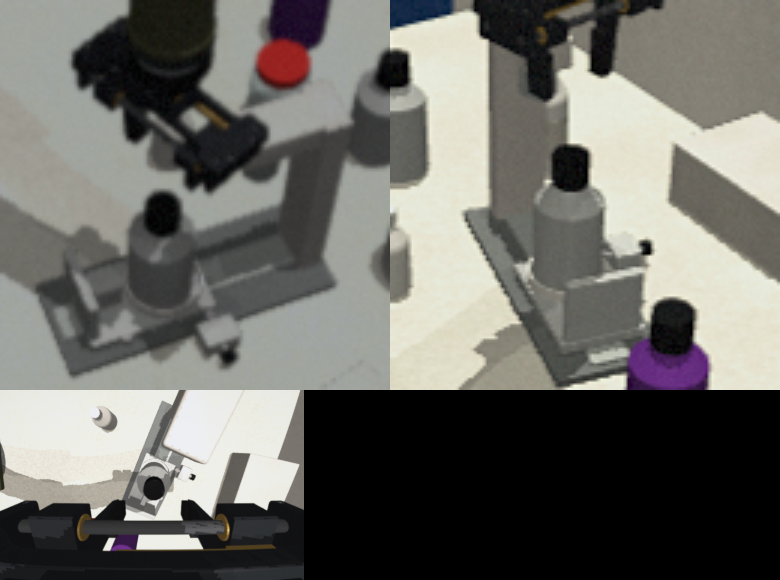

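The flask is seated upright in the nest. Next: close the fingers, go behind the push plate, align to the slide and descend.

Emit:
carry_out --pt "-0.008 -0.034 0" --pt "-0.008 -0.034 0" --pt "-0.008 -0.034 0" --pt "-0.009 -0.034 0" --pt "0 0 -0.04" --pt "0 0 -0.04" --pt "0 0 0" --pt "0 0 0" --twist '[-6,-6,-6,-6,0,0,0,0]' --grip 0.0

```text
clock: 9.45
tool_pos: [0.5492, -0.0949, 0.1775]
eef_rot: [-0.702, 0.086, -0.086, 0.702]
contact_force: [0.5, -0.5, 0.0]
opening: 0.007
```

Run:
```python
from h import *
s=get_state(); cp=camera_params('wrist'); im=save('wrist','w4')
print(s['tool_pos'],R.from_quat(s['eef_rot']).as_matrix()[:,0],s['contact_force'],s['opening'],s['q'])
cv2.imwrite('pics/w4g.png',im[:,:,::-1])
n=np.array([.5815,.041]);u=np.array([.237,.9715]);v=np.array([-.9715,.237])
f=n-.1*u
P=[np.r_[f+v*a-0*u,.095] for a in(.04,-.04)]+[np.r_[f+v*a+.012*u,.095] for a in(.04,-.04)]
print(proj('wrist',P,cp))
```

```text
[ 0.54919683 -0.09486814  0.17752542] [ 0.97034972 -0.2417027   0.00110476] [ 0.46944617 -0.48490366  0.03191358] 0.0073218379604650125 [ 0.16983375  0.68257852 -0.13585083  1.83650746  0.1452436   0.63093003
 -0.2974291 ]
[[271.42496045 158.74226239]
 [371.34169872 158.37324366]
 [270.71370164 143.53672661]
 [371.92015203 143.15881005]]
```

View pics/w4g.png

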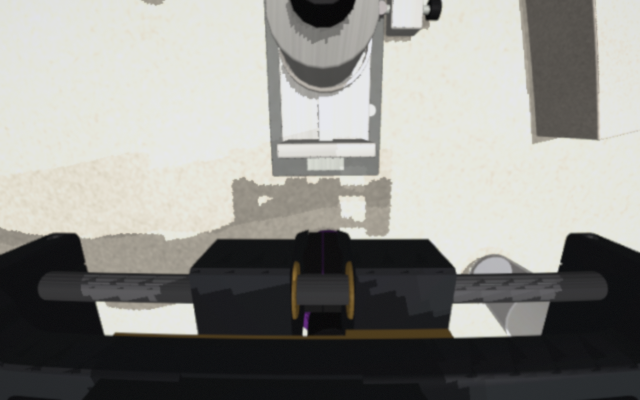

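Plate rear edge is at v≈158, u 277–376, as predicted with about a 4 mm lateral shift. The jaws are parallel to it. I'll descend and start pushing.

Emit:
carry_out --pt "0.004 -0.001 -0.035" --pt "0 0 -0.035" --pt "0 0 -0.032" --pt "0 0 0" --pt "0 0 0" --twist '[0,0,0,0,0]'

```text
clock: 10.12
tool_pos: [0.5539, -0.096, 0.0765]
eef_rot: [-0.702, 0.085, -0.087, 0.702]
contact_force: [0.7, -0.6, 0.2]
opening: 0.003
```

Emit:
carry_out --pt "0.0024 0.0097 0" --pt "0.0024 0.0097 0" --pt "0.0012 0.0049 0" --pt "0.0012 0.0049 0" --pt "0.0012 0.0049 0" --pt "0.0012 0.0049 0" --pt "0 0 0" --pt "0 0 0" --twist '[0,0,0,0,0,0,0,0]'

```text
clock: 11.12
tool_pos: [0.5621, -0.0568, 0.0747]
eef_rot: [-0.702, 0.086, -0.086, 0.702]
contact_force: [0.0, -0.2, -0.4]
opening: 0.006
```

Emit:
carry_out --pt "0.001 0.0039 0" --pt "0.001 0.0039 0" --pt "0.001 0.0039 0" --pt "0.001 0.0039 0" --pt "0.001 0.0039 0" --pt "0.001 0.0039 0" --pt "0.001 0.0039 0" --pt "0.001 0.0039 0" --twist '[0,0,0,0,0,0,0,0]'

```text
clock: 12.12
tool_pos: [0.5701, -0.0255, 0.0747]
eef_rot: [0.702, -0.086, 0.086, -0.702]
contact_force: [-0.6, -0.8, 0.7]
opening: 0.007
```

Run:
```python
from h import *
s=get_state(); im=save('wrist','w5'); a=save('scene','scene5'); b=save('side','side5')
print(s['tool_pos'],s['contact_force'],s['clock'])
out=np.zeros((580,780,3),np.uint8)
out[:390,:390]=cv2.resize(a[120:250,280:410,::-1],None,fx=3,fy=3); out[:390,390:]=cv2.resize(b[130:260,260:390,::-1],None,fx=3,fy=3)
out[390:,:304]=cv2.resize(im[:,:,::-1],(304,190))
cv2.imwrite('pics/m5.png',out)
```

```text
[ 0.57009523 -0.0255113   0.07473151] [-0.56830701 -0.78352732  0.7342617 ] 12.125
```

View pics/m5.png

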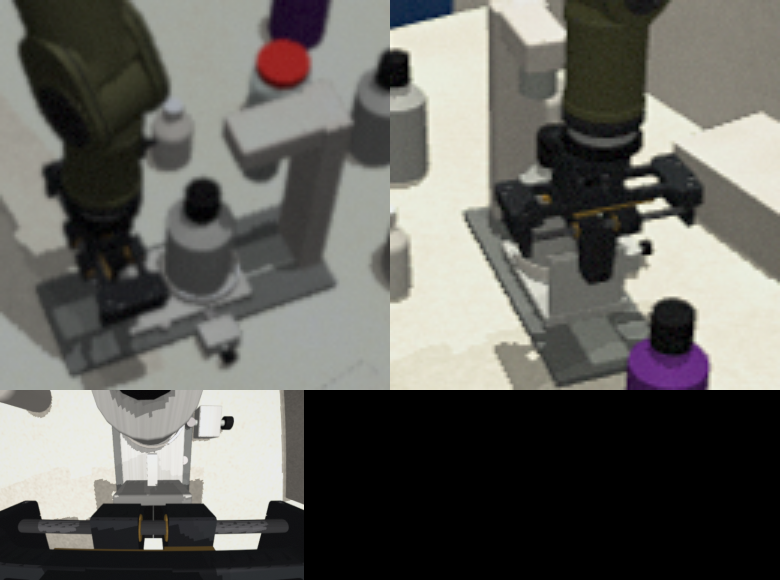

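The carriage moves with the flask upright. I keep going toward the detent.

Emit:
carry_out --pt "0.0014 0.0058 0" --pt "0.0014 0.0058 0" --pt "0.0014 0.0058 0" --pt "0.0014 0.0058 0" --pt "0.0014 0.0058 0" --pt "0.0014 0.0058 0" --pt "0.0014 0.0058 0" --pt "0 0 0" --twist '[0,0,0,0,0,0,0,0]'

```text
clock: 13.28
tool_pos: [0.5798, 0.0157, 0.0746]
eef_rot: [-0.702, 0.086, -0.086, 0.702]
contact_force: [0.1, 0.2, -0.2]
opening: 0.002
```

Emit:
carry_out --pt "0.0005 0.002 0" --pt "0.0005 0.002 0" --pt "0.0005 0.002 0" --pt "0 0 0" --twist '[0,0,0,0]'

```text
clock: 13.78
tool_pos: [0.5797, 0.0164, 0.0746]
eef_rot: [0.704, -0.088, 0.086, -0.7]
contact_force: [-2.7, -8.6, 3.0]
opening: 0.001
```

Resistance has built up to about 9 N, which fits the detent starting. I'll look before pushing further.

Run:
```python
from h import *
s=get_state(); im=save('wrist','w6'); a=save('scene','scene6'); b=save('side','side6')
print(s['tool_pos'],s['contact_force'],s['moment'],s['clock'])
out=np.zeros((580,780,3),np.uint8)
out[:390,:390]=cv2.resize(a[120:250,280:410,::-1],None,fx=3,fy=3); out[:390,390:]=cv2.resize(b[130:260,260:390,::-1],None,fx=3,fy=3)
out[390:,:304]=cv2.resize(im[:,:,::-1],(304,190))
cv2.imwrite('pics/m6.png',out)
```

```text
[0.57971797 0.01637227 0.07464418] [-2.73176163 -8.64406524  2.9755237 ] [-1.71580481  0.44917559  0.12627055] 13.775
```

View pics/m6.png

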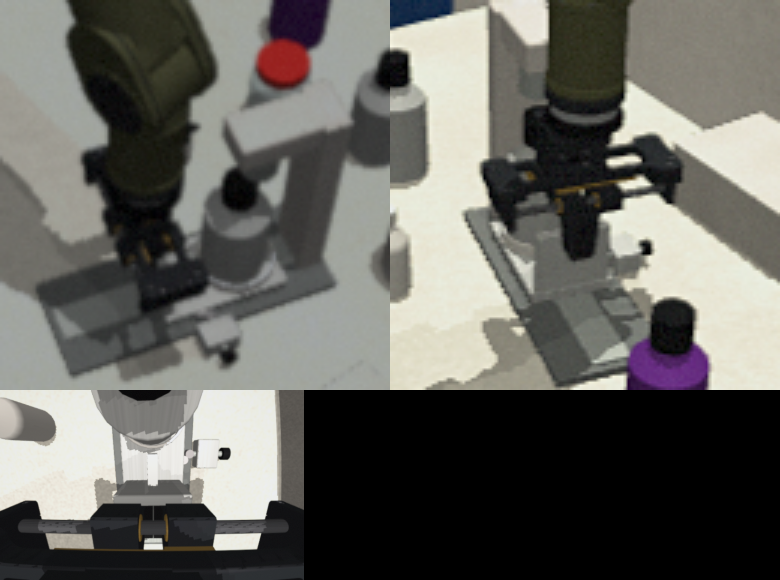

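Nothing else is in the way, and the moment sign fits a push at the fingertip, so this is the detent plunger. I'll press over it in small steps.

Emit:
carry_out --pt "0.0005 0.002 0" --pt "0.0005 0.002 0" --pt "0.0005 0.002 0" --pt "0 0 0" --twist '[0,0,0,0]'

```text
clock: 14.42
tool_pos: [0.5798, 0.0172, 0.0747]
eef_rot: [0.706, -0.09, 0.086, -0.697]
contact_force: [-3.9, -16.2, 6.6]
opening: 0.006
```

The force is rising with no motion, so the carriage may already be at its stop. I'll measure it from the images I have.

Run:
```python
from h import *
s=get_state(); print(s['contact_force'],s['moment'])
f=lambda u,v:(280+u/3,120+v/3)
p=atz('scene',[f(163,199),f(203,187),f(240,177)],.181); print(p)
u=np.array([.237,.9715]); print((p[1:,:2]-p[0,:2])@u)
save('scene','s7');save('wrist','w7')
# flask pixel blobs: detent block vs. carriage features -- difference of scene6 and s7
d=cv2.absdiff(cv2.imread('pics/scene6.png'),cv2.imread('pics/s7.png')); print((d.max(2)>25).sum())
a,b=[cv2.imread(f'pics/{n}.png',0).astype(np.float32)[165:220,340:375] for n in('scene6','s7')]
print('shift',cv2.phaseCorrelate(a,b))
# wrist: expected cap at home vs. image: dark cap columns
cp=camera_params('wrist'); im=cv2.imread('pics/w7.png')
for sft in(.09,.1,.11,.12): 
    n=np.array([.5986,.0935])+(-.07+sft)*u; print(sft,n,proj('wrist',[np.r_[n,.04],np.r_[n-.1*u,.095],np.r_[n-.088*u,.095]],cp).round(0).tolist(), proj('scene',[np.r_[n,.181]]))
```

```text
[ -3.93245415 -16.16563112   6.63415458] [-3.24342708  0.93450319  0.19847297]
[[0.57766771 0.04331293 0.181     ]
 [0.5886714  0.08509864 0.181     ]
 [0.60004652 0.12335498 0.181     ]]
[0.04320269 0.08306463]
1046
shift ((0.065642416313203, -0.007648711440531031), 1.030532224531527)
0.09 [0.60334 0.11293] [[322.0, 66.0], [323.0, 268.0], [323.0, 245.0]] [[357.91410361 181.33379312]]
0.1 [0.60571  0.122645] [[321.0, 48.0], [323.0, 249.0], [323.0, 226.0]] [[360.93712243 180.37096427]]
0.11 [0.60808 0.13236] [[321.0, 29.0], [323.0, 230.0], [322.0, 205.0]] [[363.95183028 179.41078954]]
0.12 [0.61045  0.142075] [[321.0, 9.0], [322.0, 209.0], [322.0, 184.0]] [[366.95824819 178.45326218]]
```

Scene readings suggest s≈0.10, but the wrist view hints the plate is farther along. I'll back off and measure it properly.

Emit:
carry_out --pt "-0.0029 -0.0117 0" --pt "-0.0047 -0.0194 0" --pt "-0.0047 -0.0194 0" --pt "-0.0047 -0.0194 0" --pt "0 0 0.03" --pt "0 0 0.04" --pt "0 0 0.03" --pt "0 0 0" --twist '[0,0,0,0,0,0,0,0]'

```text
clock: 15.52
tool_pos: [0.5673, -0.044, 0.1769]
eef_rot: [-0.702, 0.085, -0.088, 0.702]
contact_force: [0.3, -0.8, -0.7]
opening: 0.004
```

Run:
```python
from h import *
s=get_state(); cp=camera_params('wrist'); im=save('wrist','w8'); a=save('scene','scene8'); save('side','side8')
print(s['tool_pos'],s['contact_force'],s['moment'],s['clock'])
def cap(n):
    g=cv2.imread(f'pics/{n}.png'); m=(g.max(2)<45).astype(np.uint8)
    k,l,st,c=cv2.connectedComponentsWithStats(m); 
    return [(st[i].tolist(),c[i].round(1).tolist()) for i in range(1,k) if 40<st[i][4]<400 and 320<c[i][0]<380 and 160<c[i][1]<205]
print(cap('scene3')); print(cap('scene8'))
u=np.array([.237,.9715]);v=np.array([-.9715,.237])
for sft in(.09,.105,.12):
    n=np.array([.5986,.0935])+(-.07+sft)*u; f=n-.1*u
    print(sft,proj('wrist',[np.r_[f+v*.04,.095],np.r_[f-v*.04,.095],np.r_[f+.012*u,.095]],cp).round(0).tolist(),proj('scene',[np.r_[n,.165]]).round(1))
print('s=.015',proj('scene',[[.5815,.041,.165]]))
g=cv2.cvtColor(im,cv2.COLOR_RGB2GRAY); print(g[60:240:3,310:335].mean(1).astype(int).tolist())
```

```text
[ 0.56731993 -0.04398494  0.17692142] [ 0.27290465 -0.79493596 -0.7035291 ] [ 0.05470883 -0.0043191  -0.02218843] 15.525
[([328, 184, 12, 15, 145], [333.7, 191.4])]
[([354, 176, 12, 15, 132], [359.2, 183.4])]
0.09 [[268.0, 132.0], [370.0, 131.0], [319.0, 115.0]] [[357.6 184.3]]
0.105 [[267.0, 112.0], [371.0, 111.0], [319.0, 95.0]] [[362.1 182.9]]
0.12 [[266.0, 91.0], [372.0, 91.0], [319.0, 74.0]] [[366.5 181.4]]
s=.015 [[334.31566498 190.48548611]]
[215, 233, 235, 235, 233, 235, 235, 233, 234, 235, 234, 235, 235, 233, 211, 236, 236, 236, 235, 155, 135, 151, 151, 219, 223, 222, 221, 222, 222, 220, 219, 214, 214, 213, 213, 212, 212, 211, 211, 208, 161, 139, 127, 126, 126, 126, 126, 126, 126, 126, 128, 140, 130, 90, 160, 167, 168, 140, 23, 23]
```

Run:
```python
import cv2,numpy as np
I=lambda n,y,x,h,w:cv2.resize(cv2.imread(f'pics/{n}.png')[y:y+h,x:x+w],(396,298),interpolation=cv2.INTER_CUBIC)
o=np.vstack([np.hstack([I('w7',0,160,240,320),I('w8',0,160,240,320)]),np.hstack([I('scene8',145,300,83,110),I('side8',140,270,90,120)])])
cv2.imwrite('pics/m8.png',o)
```

```text
(no output)
```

View pics/m8.png

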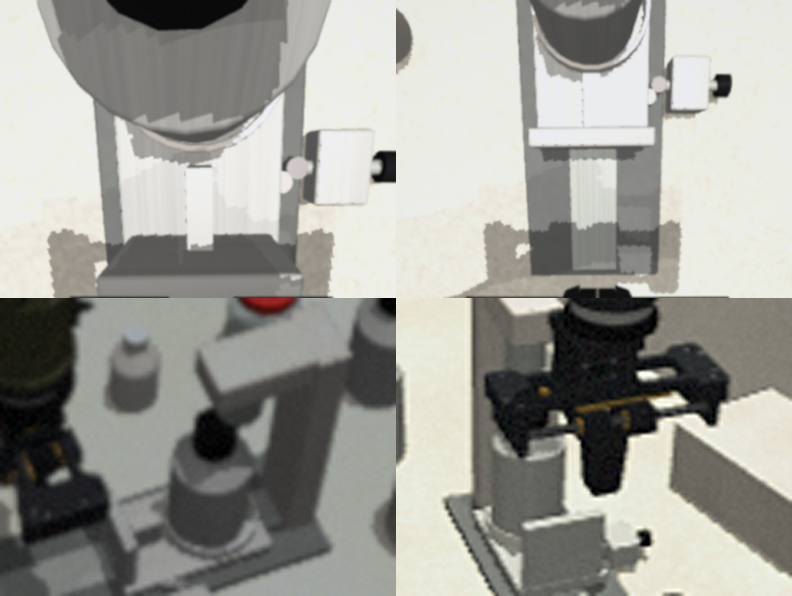

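Wrist view: the carriage's white bump is right behind the plunger tip, at about (650,97) against (660,85). The carriage is therefore at about 0.105, resting on the detent, with the flask upright and nothing else blocking it. I'll go back and press through with more force.

Emit:
carry_out --pt "0 0 -0.035" --pt "0 0 -0.035" --pt "0 0 -0.032" --pt "0.0036 0.0146 0" --pt "0.0036 0.0146 0" --pt "0.0036 0.0146 0" --pt "0.0024 0.0097 0" --pt "0 0 0" --twist '[0,0,0,0,0,0,0,0]'

```text
clock: 16.68
tool_pos: [0.5797, 0.0119, 0.0733]
eef_rot: [-0.702, 0.085, -0.086, 0.702]
contact_force: [0.0, -1.0, -0.0]
opening: 0.005
```

Emit:
carry_out --pt "0.0012 0.0049 0" --pt "0.0012 0.0049 0" --pt "0.0012 0.0049 0" --pt "0.0012 0.0049 0" --pt "0 0 0" --twist '[0,0,0,0,0]'

```text
clock: 17.3
tool_pos: [0.5812, 0.0193, 0.073]
eef_rot: [0.706, -0.09, 0.087, -0.697]
contact_force: [-3.5, -15.9, 6.7]
opening: 0.007
```

Emit:
carry_out --pt "0.0007 0.0029 0" --pt "0.0007 0.0029 0" --pt "0.0007 0.0029 0" --pt "0 0 0" --twist '[0,0,0,0]'

```text
clock: 17.8
tool_pos: [0.5841, 0.0308, 0.0729]
eef_rot: [0.705, -0.089, 0.087, -0.698]
contact_force: [-2.6, -14.5, 6.5]
opening: 0.005
```

Run:
```python
from h import *
s=get_state(); print(s['tool_pos'],s['contact_force'],s['moment'],s['eef_rot'])
save('scene','s9'); save('wrist','w9')
g=cv2.imread('pics/s9.png'); m=(g.max(2)<45).astype(np.uint8); k,l,st,c=cv2.connectedComponentsWithStats(m)
print([(st[i].tolist(),c[i].round(1).tolist()) for i in range(1,k) if 40<st[i][4]<400 and 320<c[i][0]<380 and 160<c[i][1]<205])
# bump vs plunger in wrist: shift of detent block relative to plate between w7 and w9
a,b=[cv2.imread(f'pics/{n}.png',0) for n in('w7','w9')]
for nm,(y,x,h,w) in dict(block=(95,400,85,90),plate=(125,245,110,150),flask=(0,190,110,240)).items():
    res=cv2.matchTemplate(b,a[y+10:y+h-10,x+10:x+w-10],cv2.TM_CCOEFF_NORMED) ; _,v,_,p=cv2.minMaxLoc(res); print(nm,v,p[0]-x-10,p[1]-y-10)
```

```text
[0.58410646 0.03076104 0.07292273] [ -2.58870429 -14.53119272   6.45154765] [-2.6135004   0.79854719  0.17554347] [ 0.70527481 -0.08910228  0.08679681 -0.69793592]
[([358, 177, 12, 12, 103], [363.4, 183.2])]
block 0.9755908250808716 -2 21
plate 0.9426982998847961 -2 1
flask 0.9494434595108032 -2 -2
```

It snapped through: the tip jumped 12 mm, and the block moved about 14 mm relative to the plate, consistent with the stop at 0.120. I'll back off and check that it stays.

Emit:
carry_out --pt "-0.0024 -0.0097 0" --pt "-0.0036 -0.0146 0" --pt "-0.0047 -0.0194 0" --pt "-0.0047 -0.0194 0" --pt "-0.0029 -0.012 0.0" --pt "0 0 0.05" --pt "0 0 0.054" --pt "0 0 0" --twist '[0,0,0,0,0,0,0,0]'

```text
clock: 18.9
tool_pos: [0.5705, -0.0367, 0.1806]
eef_rot: [-0.701, 0.083, -0.089, 0.702]
contact_force: [-0.6, 1.2, -0.2]
opening: 0.002
```

Run:
```python
from h import *
s=get_state(); cp=camera_params('wrist'); print(s['tool_pos'],s['contact_force'],s['clock'])
save('scene','s10'); im=save('wrist','w10'); 
g=cv2.imread('pics/s10.png'); m=(g.max(2)<45).astype(np.uint8); k,l,st,c=cv2.connectedComponentsWithStats(m)
print([(st[i].tolist(),c[i].round(1).tolist()) for i in range(1,k) if 40<st[i][4]<400 and 320<c[i][0]<380 and 160<c[i][1]<205])
a,b=[cv2.imread(f'pics/{n}.png',0) for n in('w8','w10')]
for nm,(y,x,h,w) in dict(block=(40,375,55,65),plate=(95,262,28,110)).items():
    res=cv2.matchTemplate(b,a[y:y+h,x:x+w],cv2.TM_CCOEFF_NORMED) ; _,v,_,p=cv2.minMaxLoc(res); print(nm,v,p[0]-x,p[1]-y)
```

```text
[ 0.57054171 -0.03673994  0.18064376] [-0.64264206  1.18860563 -0.20264141] 18.9
[([358, 177, 12, 12, 103], [363.5, 183.3])]
block 0.9843224883079529 0 8
plate 0.974976658821106 0 -10
```

The carriage stayed home: the plate is about 15 mm further than before, i.e. from 0.105 to 0.120. Now to F2, keeping clear of the station column.

Emit:
carry_out --pt "-0.03 0 0.03" --pt "-0.05 0.01 0.03" --pt "-0.05 0.02 0.01" --pt "-0.01 0.05 0" --pt "0 0.05 0" --pt "0 0.05 0" --pt "0 0.05 0" --pt "0 0.05 0" --twist '[0,0,0,0,4,5,5,0]' --grip 0.088

```text
clock: 20.0
tool_pos: [0.4267, 0.2445, 0.245]
eef_rot: [0.708, -0.001, -0.001, -0.706]
contact_force: [-0.5, -0.8, 0.3]
opening: 0.882
```

Emit:
carry_out --pt "0.01 0.036 0" --pt "0.04 0.03 0" --pt "0.04 0.02 0" --pt "0.025 0 0" --pt "0 0 0" --pt "0 0 0" --twist '[0,0,0,0,0,0]'

```text
clock: 20.75
tool_pos: [0.5411, 0.3292, 0.2452]
eef_rot: [0.708, -0.001, -0.001, -0.707]
contact_force: [-0.7, -0.5, 0.6]
opening: 1.0
```

Run:
```python
from h import *
s=get_state(); cp=camera_params('wrist'); im=save('wrist','w11'); print(s['tool_pos'],s['eef_rot'],s['clock'])
print('pred',proj('wrist',[[.5565,.369,.155],[.5565,.369,.09]],cp))
g=im.max(2); m=(g<45).astype(np.uint8); m[228:]=0; k,l,st,c=cv2.connectedComponentsWithStats(m)
for i in range(1,k):
    if st[i][4]>150: print(st[i],c[i].round(1))
```

```text
[0.54106339 0.32918262 0.24524647] [ 0.70766526 -0.00094318 -0.00137307 -0.70654589] 20.75
pred [[341.87586515 157.20462274]
 [337.95792062 150.30401829]]
[  94   96   63   44 2240] [124.2 117.8]
```

Run:
```python
from h import *
im=cv2.imread('pics/w11.png'); g=im.max(2)
for y in range(90,226,8): print(y,' '.join('%3d'%v for v in g[y,250:430:8]))
m=(g<75).astype(np.uint8); m[228:]=0; k,l,st,c=cv2.connectedComponentsWithStats(m)
for i in range(1,k):
    if st[i][4]>150: print(st[i],c[i].round(1))
```

```text
90 239 239 239 239 239 239 239 239 239 239 239 239 239 239 239 239 239 239 239 239 238 238 237
98 239 239 239 239 239 239 239 239 239 239 239 239 239 238 239 239 238 238 239 239 239 239 239
106 239 239 240 239 239 239 239 239 240 239 239 239 239 240 239 239 239 239 239 239 238 239 238
114 239 239 239 240 239 239 239 238 239 239 226 194 194 237 239 240 238 240 238 238 239 238 239
122 240 240 239 239 240 240 236 238 238 196 198 197 197 202 200 240 239 239 240 239 239 239 238
130 240 240 240 239 240 239 238 238 183 194 201 185 193 197 199 214 240 239 240 239 239 238 239
138 239 240 240 240 240 238 239 230 181 182  56  66  65  63 192 192 238 239 239 239 239 239 239
146 239 239 238 239 239 238 234 171 176 106  55  63  62  59  58 191 234 239 239 240 238 238 239
154 238 238 238 239 239 239 238 158 172  57  51  59  59  57  55 175 238 239 239 239 240 239 239
162 238 239 238 237 238 237 238 237 171 115  48  47  56  55  53 175 238 239 240 239 239 239 239
170 224 151 161 238 239 237 182 238 168 166  45  45  45  42 167 234 238 240 240 240 240 239 239
178 154 137 127 125 147 163 161 156 158 155 166 163 156 166 155 157 235 240 240 240 240 239 238
186  97 142 171 126 123 153 156 159 164 161 178 181 177 160 155 155 236 239 240 239 239 239 134
194 152 151  95 167 122 160 155 156 164 180 234 238 177 172 178 177 240 239 239 239 240 207 105
202 151 151 152 155 121 157 161 175 183 180 232 240 175 177 176 178 239 240 239 239 240 156  96
210 150 151 151 101 127 157 178 174 175 180 177 177 180 181 176 181 240 240 239 239 240 169  96
218 150 150 150 119 164 177 182 175 178 175 181 240 207 178 180 231 240 240 240 239 240 203 166
[ 262    0   61   48 1575] [299.4  27.9]
[ 338    0   64   48 1709] [362.1  27.2]
[ 170   88   49   63 1655] [197.2 119.8]
[  93   96   64   44 2362] [124.4 117.9]
[ 322  132   44   45 1532] [343.2 154. ]
```

Run:
```python
from h import *
cp=camera_params('wrist'); s=get_state(); p=atz('wrist',[(343.7,154.8)],.155,cp)[0]; print(p,p-s['tool_pos'])
```

```text
[0.5579993  0.37121399 0.155     ] [ 0.01697004  0.04178246 -0.09079991]
```

F2's cap is at (0.558,0.371), which agrees with the first triangulation. Grasp and lift.

Emit:
carry_out --pt "0.009 0.021 0" --pt "0.008 0.021 0" --pt "0 0 -0.035" --pt "0 0 -0.035" --pt "0 0 -0.033" --pt "0 0 -0.02" --pt "0 0 0" --pt "0 0 0" --twist '[0,0,0,0,0,0,0,0]'

```text
clock: 21.8
tool_pos: [0.5603, 0.3723, 0.1251]
eef_rot: [-0.707, -0.001, -0.001, 0.708]
contact_force: [0.1, -0.2, 0.0]
opening: 0.996
```

Emit:
carry_out --pt "0 0 0" --pt "0 0 0" --pt "0 0 0" --pt "0 0 0" --pt "0 0 0" --pt "0 0 0" --twist '[0,0,0,0,0,0]' --grip 0.03 --newtons 20

```text
clock: 22.55
tool_pos: [0.5596, 0.3716, 0.1237]
eef_rot: [0.707, -0.0, -0.0, -0.707]
contact_force: [0.3, 0.5, -0.3]
opening: 0.424
```

Emit:
carry_out --pt "0 0 0.01" --pt "0 0 0.03" --pt "0 0 0.04" --pt "0 0 0.04" --pt "0 0 0" --pt "0 0 0" --pt "0 0 0" --twist '[0,0,0,0,0,0,0]'

```text
clock: 23.42
tool_pos: [0.5589, 0.3709, 0.2421]
eef_rot: [0.708, -0.001, -0.001, -0.706]
contact_force: [0.9, 0.4, -1.6]
opening: 0.423
```

F2 reads about 1.5 N, so it is the empty one. I'll carry it to the tray with its underside well above everything.

Emit:
carry_out --pt "-0.03 0 0.03" --pt "-0.05 -0.02 0" --pt "-0.045 -0.04 0" --pt "0 -0.05 0" --pt "0 -0.05 0" --pt "0 -0.05 0" --pt "0 -0.05 0" --pt "0 -0.05 0" --twist '[0,0,0,0,0,0,0,0]'

```text
clock: 24.42
tool_pos: [0.4341, 0.0599, 0.2731]
eef_rot: [0.707, -0.0, -0.001, -0.707]
contact_force: [1.1, 0.4, -2.1]
opening: 0.429
```

Emit:
carry_out --pt "0 -0.05 0" --pt "0 -0.05 0" --pt "0 -0.05 0" --pt "0 -0.05 0" --pt "0.01 -0.05 0" --pt "0 0 0" --pt "0 0 0" --twist '[0,0,0,0,0,0,0]'

```text
clock: 25.3
tool_pos: [0.4442, -0.1876, 0.273]
eef_rot: [-0.707, 0.001, 0.001, 0.708]
contact_force: [-0.5, 1.0, -0.7]
opening: 0.423
```

Run:
```python
from h import *
s=get_state(); print(s['tool_pos'],s['eef_rot'],s['contact_force'],s['clock'])
# tray refit: dark grey tray in original scene/side pictures -> rim contour on z=.045
for cam,(x0,y0,x1,y1) in dict(scene=(178,228,258,305),side=(345,270,445,365)).items():
    im=cv2.imread(f'pics/{cam}0.png'); g=im.max(2); sat=im.max(2).astype(int)-im.min(2)
    m=np.zeros_like(g); m[y0:y1,x0:x1]=((g<115)|(sat>60))[y0:y1,x0:x1]
    k,l,st,c=cv2.connectedComponentsWithStats(m); i=1+st[1:,4].argmax()
    cn=max(cv2.findContours((l==i).astype(np.uint8),0,2)[0],key=cv2.contourArea)
    h=cv2.convexHull(cn); ap=cv2.approxPolyDP(h,3,True).reshape(-1,2); print(cam,ap.tolist()); print(atz(cam,ap,.045)[:,:2].round(4).tolist())
```

```text
[ 0.44416866 -0.1875653   0.27298651] [-7.06623694e-01  5.12828728e-04  7.14005249e-04  7.07588993e-01] [-0.53645233  0.99187619 -0.73252968] 25.3
scene [[208, 232], [252, 275], [227, 301], [183, 255]]
[[0.4204, -0.332], [0.6263, -0.2902], [0.6557, -0.3909], [0.4487, -0.4325]]
side [[416, 276], [436, 299], [434, 311], [385, 362], [350, 335], [351, 321], [401, 277]]
[[0.651, -0.3079], [0.6341, -0.3912], [0.6011, -0.4143], [0.4119, -0.4513], [0.3928, -0.3586], [0.4184, -0.3296], [0.6153, -0.2891]]
```

Tray refit: centre is about (0.534,-0.361) and the long side lies at 11.5°, which puts the cell at about (0.484,-0.370). I'll move over it and lower.

Emit:
carry_out --pt "0.01 -0.0455 0" --pt "0.01 -0.0455 0" --pt "0.01 -0.0455 0" --pt "0.01 -0.0455 0" --pt "0 0 -0.03" --pt "0 0 -0.03" --pt "0 0 -0.02" --pt "0 0 0" --twist '[0,0,0,0,0,0,0,0]'

```text
clock: 26.3
tool_pos: [0.4843, -0.3675, 0.192]
eef_rot: [-0.706, 0.0, 0.002, 0.708]
contact_force: [-0.0, 0.4, -0.5]
opening: 0.426
```

Run:
```python
from h import *
s=get_state(); print(s['tool_pos'],s['contact_force'],s['clock'])
cp=camera_params('wrist'); im=save('wrist','w12'); save('scene','s12'); save('side','side12')
g=im.max(2).astype(int)
u=np.array([.98,.2]);v=np.array([-.2,.98]); c=np.array([.484,-.370])
# predicted far (+y) wall of the free cell, outer/inner rim edges, and divider
for nm,P in dict(wall_in=c+.05*v,wall_out=c+.054*v,left_in=c-.048*u+.03*v,left_out=c-.052*u+.03*v).items(): print(nm,proj('wrist',[np.r_[P,.045]],cp).round(1)[0])
x=int(proj('wrist',[np.r_[c+.054*v,.045]],cp)[0,0])
for xx in(x-30,x,x+30): print(xx,[(y,int(g[y,xx-2:xx+3].mean())) for y in range(40,226,5)])
for P in (c+.054*v-.052*u,c+.054*v+.153*u,c-.054*v-.052*u): print(proj('wrist',[np.r_[P,.045]],cp).round(1)[0])
for yy in(120,150,180): print(yy,[(xx,int(g[yy-1:yy+2,xx].mean())) for xx in range(180,330,6)])
```

```text
[ 0.48426278 -0.36754991  0.19198551] [-0.04318054  0.38968686 -0.48572552] 26.3
wall_in [313.3 145. ]
wall_out [312.5 141. ]
left_in [272.1 173.3]
left_out [268.4 174. ]
282 [(40, 236), (45, 236), (50, 216), (55, 88), (60, 221), (65, 238), (70, 239), (75, 238), (80, 239), (85, 239), (90, 238), (95, 238), (100, 239), (105, 239), (110, 238), (115, 239), (120, 237), (125, 234), (130, 238), (135, 237), (140, 238), (145, 178), (150, 116), (155, 137), (160, 136), (165, 136), (170, 136), (175, 94), (180, 82), (185, 82), (190, 85), (195, 154), (200, 183), (205, 154), (210, 124), (215, 127), (220, 124), (225, 121)]
312 [(40, 238), (45, 237), (50, 237), (55, 237), (60, 239), (65, 239), (70, 239), (75, 239), (80, 239), (85, 239), (90, 238), (95, 239), (100, 239), (105, 238), (110, 239), (115, 239), (120, 239), (125, 240), (130, 238), (135, 236), (140, 121), (145, 113), (150, 140), (155, 139), (160, 88), (165, 92), (170, 95), (175, 97), (180, 168), (185, 186), (190, 189), (195, 186), (200, 186), (205, 138), (210, 127), (215, 122), (220, 13), (225, 12)]
342 [(40, 165), (45, 165), (50, 182), (55,
[... 653 characters left out ...]
 (282, 237), (288, 235), (294, 239), (300, 240), (306, 239), (312, 239), (318, 240), (324, 240)]
150 [(180, 169), (186, 160), (192, 235), (198, 238), (204, 237), (210, 236), (216, 235), (222, 238), (228, 237), (234, 237), (240, 237), (246, 237), (252, 237), (258, 238), (264, 169), (270, 112), (276, 120), (282, 117), (288, 122), (294, 128), (300, 136), (306, 139), (312, 140), (318, 140), (324, 140)]
180 [(180, 171), (186, 173), (192, 171), (198, 174), (204, 173), (210, 177), (216, 170), (222, 179), (228, 183), (234, 175), (240, 158), (246, 158), (252, 161), (258, 156), (264, 158), (270, 50), (276, 53), (282, 82), (288, 88), (294, 92), (300, 99), (306, 140), (312, 165), (318, 172), (324, 177)]
```

The wrist edge profiles put the wall edges within 3 mm of prediction, and the TCP is central. Lowering.

Emit:
carry_out --pt "0 0 -0.02" --pt "0 0 -0.02" --pt "0 0 -0.013" --pt "0 0 -0.006" --pt "0 0 -0.003" --pt "0 0 0" --pt "0 0 0" --twist '[0,0,0,0,0,0,0]'

```text
clock: 27.32
tool_pos: [0.485, -0.3706, 0.1323]
eef_rot: [0.707, 0.0, 0.0, -0.707]
contact_force: [-0.2, 0.9, -0.8]
opening: 0.428
```

Emit:
carry_out --pt "0 0 -0.001" --pt "0 0 -0.001" --pt "0 0 -0.001" --pt "0 0 0" --pt "0 0 0" --twist '[0,0,0,0,0]'

```text
clock: 27.95
tool_pos: [0.4847, -0.3704, 0.1288]
eef_rot: [0.707, 0.0, 0.0, -0.707]
contact_force: [0.1, -0.4, -1.7]
opening: 0.424
```

Emit:
carry_out --pt "0 0 -0.001" --pt "0 0 -0.001" --pt "0 0 0" --pt "0 0 0" --twist '[0,0,0,0]'

```text
clock: 28.45
tool_pos: [0.4847, -0.371, 0.1276]
eef_rot: [0.707, 0.0, 0.0, -0.707]
contact_force: [-1.4, -0.2, 5.8]
opening: 0.427
```

Contact with the floor came at the expected height. Release and retreat up.

Emit:
carry_out --pt "0 0 0" --pt "0 0 0" --pt "0 0 0" --pt "0 0 0" --pt "0 0 0" --twist '[0,0,0,0,0]' --grip 0.07

```text
clock: 29.08
tool_pos: [0.4847, -0.3703, 0.1267]
eef_rot: [-0.707, -0.0, -0.0, 0.707]
contact_force: [-1.1, -0.2, 0.2]
opening: 0.795
```

Emit:
carry_out --pt "0 0 0.01" --pt "0 0 0.02" --pt "0 0 0.03" --pt "0 0 0.04" --pt "0 0 0.03" --pt "0 0 0" --pt "0 0 0" --pt "0 0 0" --twist '[0,0,0,0,0,0,0,0]'

```text
clock: 30.08
tool_pos: [0.484, -0.3699, 0.2555]
eef_rot: [-0.707, 0.001, 0.001, 0.708]
contact_force: [0.0, -0.2, 0.1]
opening: 0.797
```

Run:
```python
from h import *
s=get_state(); cp=camera_params('wrist'); im=save('wrist','w13'); save('scene','s13'); save('side','side13'); print(s['tool_pos'],s['contact_force'],s['clock'])
def caps(im,th,box):
    g=im.max(2); m=(g<th).astype(np.uint8); k,l,st,c=cv2.connectedComponentsWithStats(m); x0,y0,x1,y1=box
    return [(st[i].tolist(),c[i].round(1).tolist()) for i in range(1,k) if st[i][4]>40 and x0<c[i][0]<x1 and y0<c[i][1]<y1]
print('wrist pred',proj('wrist',[[.4847,-.371,.159],[.4847,-.371,.13]],cp).round(1),caps(im,75,(270,120,370,232)))
a=cv2.imread('pics/s13.png'); print('scene full',caps(a,45,(330,160,385,205)),'pred',proj('scene',[[.6105,.142,.165],[.4847,-.371,.143]]).round(1))
print('scene empty',caps(a,45,(170,200,240,260)))
b=cv2.imread('pics/side13.png'); P=proj('side',[[.6105,.142,.165],[.4847,-.371,.143]]).round(1); print('side',P,[caps(b,45,(p[0]-20,p[1]-20,p[0]+20,p[1]+20)) for p in P])
# bystanders: red lids scene 0 vs now
for n in('scene0','s13'):
    q=cv2.imread(f'pics/{n}.png').astype(int); m=((q[:,:,2]>110)&(q[:,:,1]<60)).astype(np.uint8); k,l,st,c=cv2.connectedComponentsWithStats(m); print(n,[c[i].round(1).tolist() for i in range(1,k) if st[i][4]>80 and c[i][0]>200 and c[i][1]>110])
```

```text
[ 0.48401389 -0.36990429  0.25546479] [ 0.02531333 -0.20375001  0.07361417] 30.075
wrist pred [[323.8 203.2]
 [323.7 195.4]] [([274, 148, 70, 75, 1961], [314.0, 198.2])]
scene full [([358, 177, 13, 12, 104], [363.5, 183.2])] pred [[366.5 181.4]
 [199.2 238.8]]
scene empty []
side [[309.  168.3]
 [390.5 290.2]] [[([303, 163, 11, 15, 140], [308.0, 170.0])], [([382, 280, 18, 23, 332], [390.3, 291.0])]]
scene0 [[374.2, 140.0], [246.8, 213.5], [223.8, 267.4]]
s13 [[374.2, 139.9], [246.9, 213.5], [224.1, 267.5]]
```

```bash
python3 -c "
from plant import job; print(job.finish_job())"
```

```text
the job is handed in; nothing more can be done
None
```

The job is done and handed in at about 30 s of the 72 s allowed. The interface returned no verdict.

- **Which flask is full:** the one beside the station read about 5.5 N when lifted, and the other about 1.5 N. I stood the full one in the nest and the empty one in the free tray cell.
- **Carriage:** the first push stalled at the detent. At up to about 16 N it did not pass, although 7–10 N was expected. I backed off and pushed again, and it snapped through. After I let go, the pictures put it about 15 mm further on, which fits the 0.120 stop. I had no direct reading of the carriage joint.
- **Full flask:** after handling, its cap was within about 2 px of the predicted home position in the side view. In the scene view it was about 3.5 px off, but that view is partly hidden by the station's arm.
- **Empty flask:** its cap was within 1 px of the cell position in the side view. It was hidden in the scene view, and the wrist-camera check was inconclusive because the cap blob merged with something dark.
- **Bystanders:** the lids of both jars had not moved (under 0.5 px). I did not re-measure the small white bottle, beaker or tall bottle, but the arm felt no unexpected contact. The gripper was clear of everything at the end.

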